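Release a forming block from the bench clamp and put it back in its bay

ROBOT

A 6-joint arm with a two-finger parallel gripper is mounted at the origin on the work surface. World frame = base frame: x ahead of the robot, y to its left, z up, the work surface at z = 0. Lengths are in m, angles in rad, forces in N, time in s.
With the tool pointing down it reaches from about 0.35 to 0.875 m from the base axis. Payload 4.2 kg.
Tool frame: the origin (TCP) lies on the centre line of the jaws, within the pads' length; the fingertips stand 8 mm ahead of it and the grasp point (between the pads) lies 11 mm behind it; z points along the fingers, y is the direction in which the jaws open and shut (so a half turn about z gives the same grasp; the last joint's range is limited). The gripper opens to 85 mm and grips with 20 to 120 N. Pads are 22 mm wide; open, the fingers measure 114 mm over their backs; the gripper's body (76 mm by 85 mm) begins 54 mm behind the grasp point. The pads swing forward as they close: fully open they stand 13 mm farther back than shut.
Start: joints at [-1.08, 0.385, 0.008, 0, -1.194, -0.259], TCP at [0.144, -0.608, 0.239] pointing down, gripper open.
Joint ranges: [-3.14, 3.14], [-1.21, 2.06], [-1.07, 1.41], [-3.16, 2.05], [-2.99, -0.16], [-3.1, 3.1]. Speed limits (rad/s): [2.79, 2.79, 3.14, 3.14, 3.14, 3.14].

INTERFACE

Orientations are given as [roll, pitch, yaw] about the fixed x, y, z axes, in that order (R = Rz(yaw) Ry(pitch) Rx(roll)).
In Python, from bench import env gives the robot as it stands. The module is installed in compiled form; this text tells all that it offers.
- The arm moves only by the shell command python3 -m inch 'ROWS' [FORCE]. ROWS is JSON, a list of rows, each a list of 7 numbers: the shift along the tool's x, y, z in units of 0.04 m (1.0 is 0.04 m), then the turn, a rotation vector about the tool's x, y, z in units of 0.1 rad (1.0 is 0.1 rad), then the opening, from 0 (shut) to 1 (fully open). A call has 1 to 20 rows; each row shifts and turns the pose as measured when the row begins, along the tool's axes as they then stand; what a row does not reach is not made up. A row lasts 1/12 s, in which the tool goes at most 41.7 mm and 7.16 degrees, less where a joint would pass 70% of its speed; a pose out of reach is approached as far as the arm can. A call with a number of a shift or a turn outside -1 to 1 is refused whole. A call with a gripper value outside its range is refused whole. The fingers move at their own pace and stop on an object; FORCE is the grip in N (left out, the last holds). Time passes only in rows, so rows that do not move let the fingers close. It gives the time, the measured TCP pose, the force and the opening at its end, in the units of the state.
- env.get_state(): the state, without advancing time (a new reading comes with each control period).
- env.camera(name): name is "scene" or "top" or "wrist"; returns a dict with "color" (384x512x3 uint8, blue, green, red), "fx", "fy", "cx", "cy" (pixels), "R" (3x3) and "t" (3): a world point X has camera coordinates R X + t. Camera axes: x right, y down, z forward; pixel columns grow to the right and rows downward; lengths in m; the calibration is good to about 2 mm. A picture is of the moment at which its call begins. There is no depth.
- env.close_job(): hands the job in, once; it reports no verdict.
Trained networks look in the newest picture that a camera, given by its name, has taken for a name from the list of things; names that differ only in an ending like _2 or _b are one class to them, and where a whole thing is asked for, a point or a joint stands for the part that bears it (a point fixed in the world has none). Each returns a list of dicts, best first, with "conf" (0 to 1); they miss things now and then, are a little off and sometimes report something else, mostly with a low value. They report only what shows in the picture. A call takes as long as a camera call. They do not tell look-alikes from the thing itself.
- env.find_in(camera, name): "xy" ([column, row] in pixels, amid what is visible of it).
- env.pinpoint(camera, name): "xy" ([column, row] in pixels: a listed point, or the origin of a listed thing).
The state is a dict: "time_s": time; "qpos": joint angles; "qd": joint speeds; "effort": joint torques, N m; "position": TCP position; "eef_rot": TCP orientation; "ft_force": force on the tool from outside, world axes, zero at the start; "moment": the same for the moment, N m; "grip_width": finger opening in m.
Only numpy, scipy, OpenCV 4.12 (cv2) and the standard library are available. Lean on these libraries where they do the work, as an engineer would, in place of code of your own. Each camera call takes 0.05 s, during which the arm holds its last target.

TASK

Slide the safety catch on the clamp fully aside, then press the release button it covered all the way down, so that the jaw draws back off the grooved forming block; do not push the jaw itself. Then lift the block out and set it down gently (not dropped), grooves up and flat on the floor of its own storage bay, the empty one whose label shows three bars like the block's three grooves. Leave the catch open and the button down, and leave everything else where it lies.

Things in the scene. Friction and masses are not known exactly. Their poses are not given: they have to be found in the camera images.
- clamp: Level bench clamp on the robot's left, fixed: steel plate 110 (x) x 235 (y) mm, 8 thick; grey housing 100 x 112 mm, top 60 mm above the bench, at its +y end; nest for the block at its -y end, centred at y = -62 mm, lips 4 mm above the plate. Origin: centre of plate's underside, at bench height. Jaw, catch and block length run along its y; +y points from block to housing.
- catch (a joint): Slide of the safety catch in m: 0 = over the button, 0.055 = fully open at its end stop, moved along the clamp's +y (away from the block). May start up to 0.006 open. Slides with about 2 N of friction and stays where it is left.
- catch_fin (a point): Top middle of the catch's grip fin. The catch is an aluminium bridge plate 78 x 46 mm, upper face 79 mm above the bench, that covers and blocks the button when shut. The fin on it is 40 mm long across the clamp (x), 11 mm thick (y), 24 mm tall, top 103 mm above the bench; pinch it across the 11 mm or push it.
- button (a joint): Travel of the release button in m: 0 = up, 0.010 = fully down on its stop. It takes about 6 N plus damping all the way, has no spring, and stays down where it is left. It drives the jaw: the jaw draws back 2 mm for each 1 mm of button.
- button_top (a point): Centre of the top of the round black release button, 34 mm across, on the housing at clamp x = 0, y = 16 mm; 72 mm above the bench when up, 62 mm when fully down (housing around it: 60 mm). Pressed straight down.
- jaw: Steel jaw tongue, 32 mm wide, 9 mm thick, reaching out of the housing 15 mm over the block's housing-side end; underside 49.5 mm above the bench (1.5 mm over the block). Origin: centre of its tip. With the button fully down it has drawn back 20 mm along the clamp's +y, clear of the block. Only the button should move it.
- block: Aluminium forming block 90 (own x) x 40 (own y) x 40 mm tall, about 0.36 kg, three grooves 12 mm wide, 10 mm deep across its top. Lies in the clamp's nest on the 8 mm plate, length along the clamp's y. Grip it across its 40 mm width at mid-length. Origin: centre of underside, z up. In the bay either end may point either way.
- bay_bars: The block's own bay (empty): low wooden tray fixed to the bench, label with three black bars. Pocket 104 (own x) x 54 mm (own y), floor 4 mm, long walls 9 mm, end walls 14 mm above the bench. Origin: under the pocket's centre, bench height. Label, 11 mm high, on the far (+x) end, 58 to 110 mm out. Three bays in a row on the robot's right, about 105 mm apart, any order.
- bay_dots: A like bay, its label showing six dots; it holds the dome block. Not for this block.
- bay_line: A like bay, empty, its label showing one bar. Not for this block.
- dome_block: Bystander: plain aluminium block 90 x 40 x 40 mm with two rows of three round marks on top, resting in the bay labelled with dots. Origin: centre of underside.
- long_block: Bystander: aluminium block 90 x 40 x 40 mm with one lengthwise groove, lying on the bench beyond the work. Origin: centre of underside.
- cup: Bystander: small brass waisted cup, 36 mm across, 34 mm tall, standing between the clamp and the bays. Origin: centre of underside.
- mandrel: Bystander: tapered steel ring stick with wooden handle, 260 mm long, 22 mm thick, lying along its own x near the robot. Origin: underside, mid-length.
- mallet: Bystander: hammer lying along its own x, at the far side of the bench. Origin: underside.
- jar: Bystander: closed jar, 56 mm across, 75 mm tall, at the far side. Origin: centre of underside.
- brush: Bystander: bench brush lying along its own x near the robot. Origin: underside.
Mind the look-alikes: they are no part of the job. Leave any turquoise look-alike of the bay_bars alone.

How it is judged:
On the way, in this order (a step that is already met when the one before it is completed fails the run):
1. the safety catch is slid aside (at least 42 mm of 55) while the button is still up (value of joint catch above 0.042 m and value of joint button below 0.003 m), for 0.1 s.
2. the release button is pressed down (at least 8 mm of 10), the block still in the clamp (value of joint catch above 0.042 m and value of joint button above 0.008 m and horizontal distance between block and clamp below 0.075 m), for 0.1 s.
3. the block is in its own bay (x of block in the frame of bay_bars between -0.01 and 0.01 m and y of block in the frame of bay_bars between -0.01 and 0.01 m and z of block in the frame of bay_bars below 0.007 m and angle between block's own z axis and vertical below 0.06 rad), for 0.2 s.
At the end, for the whole second after the job is handed in: The block rests flat on the floor of the bay with the three-bar label, grooves up: its origin within 10 mm of the pocket's centre along each bay axis, its underside less than 7 mm above the bench, tilt under 0.06 rad, at rest; the catch is at least 42 mm open and the button at least 8 mm down (all of step 3 and value of joint catch above 0.042 m and value of joint button above 0.008 m and linear speed of block below 0.02 m/s); the robot touches nothing.
It fails at once if the robot pushes the jaw (over 4 N) (contact force between jaw and the fingers above 4 N or contact force between jaw and the arm above 4 N).
It fails at once if the block is dropped into its bay (faster than 0.6 m/s close above it) (horizontal distance between block and bay_bars below 0.05 m and height (world z) of block below 0.06 m and linear speed of block above 0.6 m/s).
It fails at once if a bystander is moved more than 30 mm (distance of any of dome_block, long_block, cup, mandrel, mallet, jar, brush from where it was at the start of the episode above 0.03 m).
It also fails if it takes over 53 s, if anything falls off the work surface, if the arm or the gripper's body presses on something with over 40 N, if the wrist force passes 120 N, or if a joint passes its speed limit or range.

## Working session

There is one attempt and no reset: what is moved stays moved. The work goes in short steps, Python scripts to look and compute and a shell command to move; the robot and the scene stay as the last step left them, time stands still between calls to the robot, and variables do not carry over. Pictures are saved under pics/ and viewed, and the job is handed in when it is done.

```bash
mkdir -p pics; ls; cat > h.py <<'E'
from bench import env
import numpy as np, cv2
from scipy.spatial.transform import Rotation as Ro
def pix2w(c,xy,z):
    K=np.array([[c['fx'],0,c['cx']],[0,c['fy'],c['cy']],[0,0,1]]);R=np.array(c['R']);t=np.array(c['t'])
    d=R.T@np.linalg.solve(K,[xy[0],xy[1],1]);o=-R.T@t
    return o+d*(z-o[2])/d[2]
def w2pix(c,X):
    p=np.array(c['R'])@np.array(X)+np.array(c['t']);return [c['fx']*p[0]/p[2]+c['cx'],c['fy']*p[1]/p[2]+c['cy']]
def delta(target,yaw=None):
    s=env.get_state();R=Ro.from_euler('xyz',s['eef_rot']).as_matrix()
    return R.T@(np.array(target)-s['position'])/0.04
E
python3 - <<'E'
from h import *
print(env.get_state())
for n in ['scene','top']:
    c=env.camera(n);cv2.imwrite(f'pics/{n}0.png',c['color'])
    for k,z in [('clamp',0),('catch_fin',.103),('button_top',.072),('jaw',.0495),('block',.008),('bay_bars',0),('bay_dots',0),('bay_line',0),('cup',0),('dome_block',.004),('long_block',0),('jar',0),('mallet',0),('mandrel',0),('brush',0)]:
        for r in env.pinpoint(n,k)[:3]: print(n,k,round(r['conf'],2),np.round(r['xy'],1),pix2w(c,r['xy'],z).round(4))
E
```

```text
pics
{'time_s': 0.0, 'qpos': array([-1.08041454e+00,  3.85542893e-01,  6.60887237e-03, -5.22508566e-04,
       -1.19398184e+00, -2.58583956e-01]), 'qd': array([ 3.73697979e-04,  1.63143351e-03, -2.53062540e-05, -2.42802213e-03,
        3.01120505e-04, -9.55207721e-05]), 'effort': array([-8.83597804e-04, -3.92288160e+01,  1.88394642e+01,  4.18623894e+00,
       -4.67259626e-03,  1.50443125e-06]), 'position': array([ 0.14346216, -0.60772287,  0.23821968]), 'eef_rot': array([ 3.13941941e+00, -7.26993207e-05, -2.90998752e+00]), 'ft_force': array([-0.4272826 , -0.360585  , -0.73573412]), 'moment': array([ 0.00803029, -0.00556506,  0.02870667]), 'grip_width': 0.08520877220761067}
scene clamp 0.85 [372.5 193.7] [0.4864 0.2181 0.    ]
scene clamp 0.63 [179.9 246.4] [ 0.491 -0.344  0.   ]
scene catch_fin 0.62 [386.2 162.2] [0.4813 0.2402 0.103 ]
scene catch_fin 0.61 [364.7 178.3] [0.5216 0.146  0.103 ]
scene jaw 0.52 [366.  177.3] [0.4647 0.1989 0.0495]
scene block 0.71 [348.2 197.4] [0.4835 0.1378 0.008 ]
scene bay_bars 0.89 [181.4 246.4] [ 0.4923 -0.3405  0.    ]
scene bay_bars 0.73 [111.4 
[... 1525 characters left out ...]
76.4] [ 0.5393 -0.1472  0.    ]
top bay_line 0.38 [159.5 197. ] [0.4705 0.2025 0.    ]
top cup 0.52 [226.3 186.6] [ 0.5049 -0.0238  0.    ]
top dome_block 0.94 [291.4 184.8] [ 0.5096 -0.2442  0.004 ]
top long_block 0.88 [249.7 114.4] [ 0.7559 -0.1038  0.    ]
top long_block 0.6 [226.4 182.8] [ 0.5179 -0.0241  0.    ]
top jar 0.67 [293.4 118.8] [ 0.7394 -0.2546  0.    ]
top mallet 0.77 [180.4 117.1] [0.7478 0.1363 0.    ]
top mallet 0.65 [224.5 186.2] [ 0.5063 -0.0177  0.    ]
top mandrel 0.89 [171.7 229.2] [0.3618 0.159  0.    ]
top mandrel 0.46 [293.8 117.1] [ 0.7454 -0.2561  0.    ]
top brush 0.8 [263.2 227.4] [ 0.3668 -0.1482  0.    ]
top brush 0.22 [249.1 113.1] [ 0.7605 -0.1017  0.    ]
```

```bash
python3 - <<'E'
import cv2
a=cv2.imread('pics/top0.png');cv2.imwrite('pics/topz.png',cv2.resize(a[90:300,90:400],None,fx=2.58,fy=2.58,interpolation=cv2.INTER_CUBIC))
a=cv2.imread('pics/scene0.png');cv2.imwrite('pics/scenez.png',cv2.resize(a[100:340,90:440],None,fx=2.28,fy=2.28,interpolation=cv2.INTER_CUBIC))
E
```

```text
(no output)
```

View pics/topz.png

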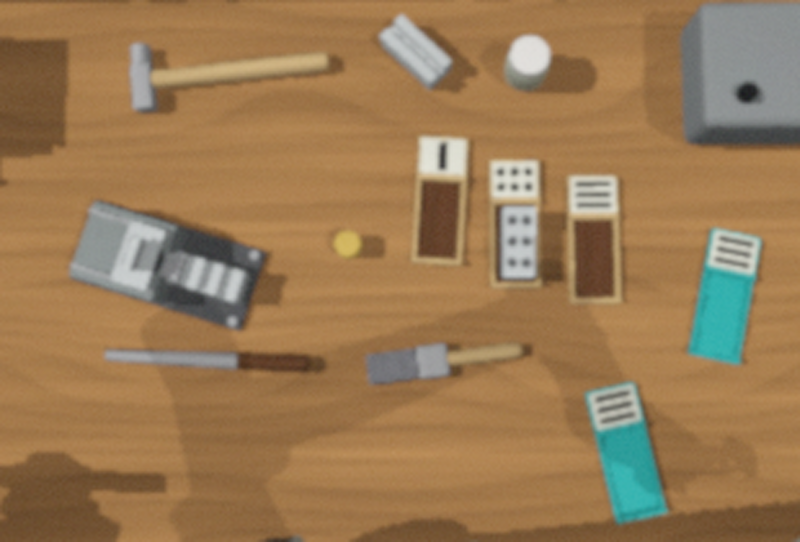

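View pics/scenez.png

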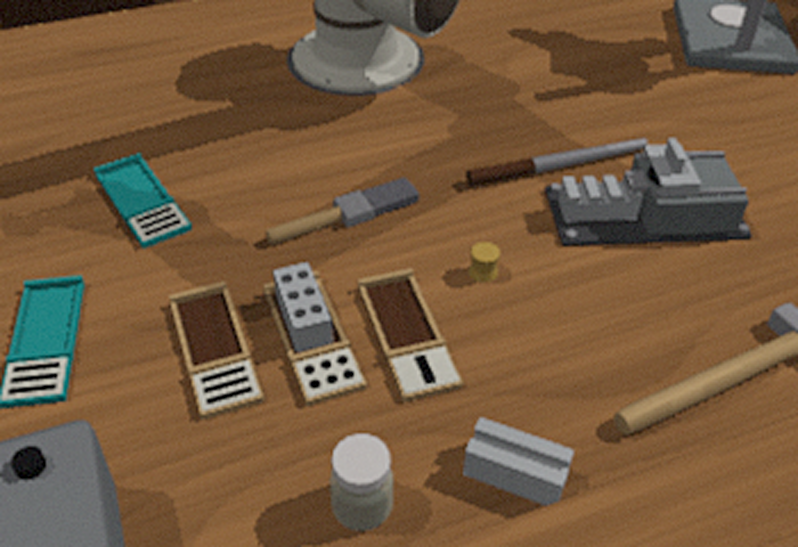

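The wooden bay with three bars is the one at about (0.494, -0.344). The turquoise ones are decoys. I'll move over it first, then to the clamp.

```bash
python3 -m inch '[[-0.9,0.4,-0.15,0,0,0,1],[-0.9,0.4,-0.15,0,0,0,1],[-0.9,0.4,-0.15,0,0,0,1],[-0.9,0.4,-0.15,0,0,0,1],[-0.9,0.4,-0.15,0,0,0,1],[-0.9,0.4,-0.15,0,0,0,1],[-0.9,0.4,-0.15,0,0,0,1],[-0.9,0.4,-0.15,0,0,0,1],[-0.9,0.4,-0.15,0,0,0,1],[0,0,0,0,0,-1,1],[0,0,0,0,0,-1,1],[0,0,0,0,0,-1,1],[0,0,0,0,0,-1,1],[0,0,0,0,0,-1,1],[0,0,0,0,0,-1,1],[0,0,0,0,0,-1,1],[0,0,0,0,0,-1,1],[0,0,0,0,0,-1,1],[0,0,0,0,0,-1,1]]'
python3 - <<'E'
from h import *
s=env.get_state();print(s['time_s'],s['position'],s['eef_rot'],s['qpos'])
c=env.camera('wrist');cv2.imwrite('pics/w1.png',c['color'])
for k,z in [('bay_bars',0),('bay_dots',0),('bay_line',0),('dome_block',.004)]:
        for r in env.pinpoint('wrist',k)[:3]: print(k,round(r['conf'],2),np.round(r['xy'],1),pix2w(c,r['xy'],z).round(4))
E
```

```text
time_s: 3.18
position: [0.4408, -0.3832, 0.2956]
eef_rot: [-3.138, 0.001, -1.862]
ft_force: [-0.0, -0.6, -0.1]
grip_width: 0.0855
3.1833 [ 0.4407649  -0.38318655  0.29555037] [-3.13820632e+00  8.18848872e-04 -1.86211817e+00] [-0.43916144  0.27988089 -0.00380669 -0.0013645  -1.28388022  0.14822225]
bay_bars 0.97 [420.2 106.3] [ 0.2156 -0.3765  0.    ]
bay_bars 0.84 [252.2  52.5] [ 0.4121 -0.5047  0.    ]
bay_bars 0.71 [233.7 184.6] [ 0.4895 -0.3437  0.    ]
bay_dots 0.75 [238.3 255. ] [ 0.5186 -0.2315  0.    ]
bay_dots 0.31 [241.8 249.7] [ 0.5104 -0.2388  0.    ]
bay_line 0.68 [240.5 304.9] [ 0.5438 -0.1409  0.    ]
dome_block 0.92 [241.9 249.4] [ 0.5093 -0.2413  0.004 ]
```

View pics/w1.png

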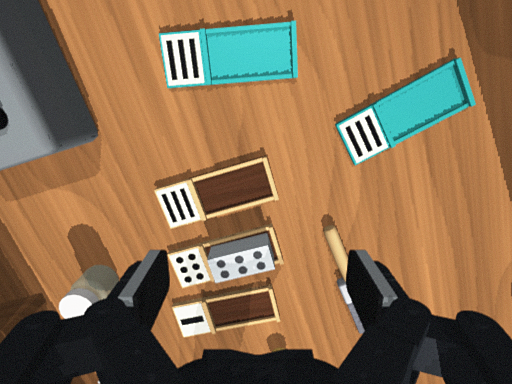

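```bash
python3 - <<'E'
from h import *
c=env.camera('wrist');im=c['color'];cv2.imwrite('pics/w1z.png',cv2.resize(im[145:240,145:290],None,fx=5.4,fy=5.4,interpolation=cv2.INTER_CUBIC))
E
```

```text
(no output)
```

View pics/w1z.png

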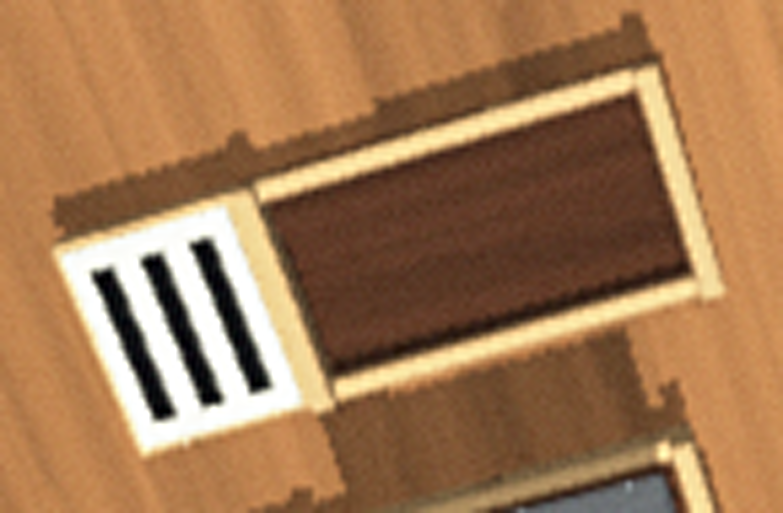

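```bash
python3 - <<'E'
from h import *
c=env.camera('wrist')
f=lambda u,v,z: pix2w(c,[145+(u+.5)/5.4-.5,145+(v+.5)/5.4-.5],z)[:2]
a,b=f(55,245,.011),f(143,455,.011);p,q=f(657,66,.014),f(721,295,.014)
L=(a+b)/2;N=(p+q)/2;print(L,N,np.linalg.norm(L-N),'w',np.linalg.norm(a-b),np.linalg.norm(p-q))
d=(L-N)/np.linalg.norm(L-N);yaw=np.arctan2(d[1],d[0]);print('yaw',yaw, 'centre',N+d*.058, L-d*.110)
print(f(340,245,.004)) 
E
```

```text
[ 0.59861107 -0.34076131] [ 0.43292139 -0.34050418] 0.16568987118628137 w 0.06350848218977706 0.06404212858600376
yaw -0.0015518961655427265 centre [ 0.49092132 -0.34059419] [ 0.4886112 -0.3405906]
[ 0.52797099 -0.34857451]
```

```bash
python3 -m inch '[[-0.95,0.32,0,0,0,0,1],[-0.95,0.32,0,0,0,0,1],[-0.95,0.32,0,0,0,0,1],[-0.95,0.32,0,0,0,0,1],[-0.95,0.32,0,0,0,0,1],[-0.95,0.32,0,0,0,0,1],[-0.95,0.32,0,0,0,0,1],[-0.95,0.32,0,0,0,0,1],[-0.95,0.32,0,0,0,0,1],[-0.95,0.32,0,0,0,0,1],[-0.95,0.32,0,0,0,0,1],[-0.95,0.32,0,0,0,0,1],[-0.95,0.32,0,0,0,0,1],[-0.95,0.32,0,0,0,0,1],[0,0,0,0,0,0,0],[0,0,0,0,0,0,0],[0,0,0,0,0,0,0]]'
python3 - <<'E'
from h import *
s=env.get_state();print(s['time_s'],s['position'],s['eef_rot'],s['qpos'])
c=env.camera('wrist');cv2.imwrite('pics/w2.png',cv2.resize(c['color'],None,fx=1.56,fy=1.56,interpolation=cv2.INTER_CUBIC))
for k,z in [('clamp',0),('catch_fin',.103),('button_top',.072),('jaw',.0495),('block',.008)]:
        for r in env.pinpoint('wrist',k)[:3]: print(k,round(r['conf'],2),np.round(r['xy'],1),pix2w(c,r['xy'],z).round(4))
E
```

```text
time_s: 4.95
position: [0.4304, 0.2001, 0.296]
eef_rot: [-3.132, 0.007, -1.891]
ft_force: [0.6, -0.5, -0.4]
grip_width: 0.0517
4.95 [0.43042911 0.20006105 0.29599976] [-3.13232678  0.00686601 -1.89082803] [ 0.78180792  0.07946688 -0.25600992  0.00548726 -1.22501185 -1.10370465]
clamp 0.74 [222.7 168.5] [0.4895 0.2118 0.    ]
catch_fin 0.95 [217.9 207.8] [0.4903 0.2322 0.103 ]
jaw 0.75 [218.  157.3] [0.4802 0.1862 0.0495]
jaw 0.32 [224.7 169.9] [0.4779 0.2042 0.0495]
block 0.88 [226.1 127.6] [0.4638 0.1583 0.008 ]
block 0.74 [218.9 156.5] [0.487  0.1924 0.008 ]
```

View pics/w2.png

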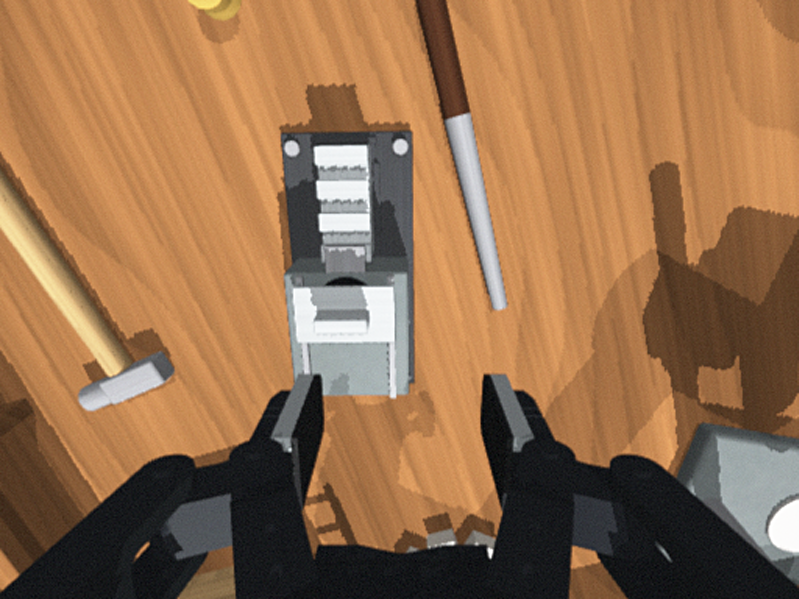

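```bash
cat >> h.py <<'E'
def fitpose(c,pts,pix,x0,scale):
    from scipy.optimize import least_squares
    def f(p,full=False):
        R=Ro.from_euler('z',p[2]).as_matrix();w=(R@np.array(pts).T).T+[p[0],p[1],0]
        return (np.array([w2pix(c,q) for q in w])-np.array(pix)*scale).ravel()
    r=least_squares(f,x0,loss='soft_l1');return r.x,f(r.x).reshape(-1,2).round(1)
E
python3 - <<'E'
from h import *
c=env.camera('wrist')
pts=[(.055,-.1175,.008),(-.055,-.1175,.008),(-.055,.1175,.008),(.05,.1175,.06),(-.05,.1175,.06)]
pix=[(281,132),(412,131),(413,382),(295,397),(409,395)]
p,r=fitpose(c,pts,pix,[.48,.21,-.3],1/1.5625);print(p,r)
R=Ro.from_euler('z',p[2]).as_matrix();g=lambda x,y,z:(R@[x,y,z]+[p[0],p[1],0]).round(4)
print('block',g(0,-.062,.008),'button',g(0,.016,.072),'jawtip',g(0,-.062+.03,.05))
# fin far/near top edges
for u,v in [(315,318),(369,318),(315,331),(368,331)]:
    w=pix2w(c,[u/1.5625,v/1.5625],.103);print((R.T@(w-[p[0],p[1],0])).round(4))
for u,v in [(314,146),(369,145)]:
    w=pix2w(c,[u/1.5625,v/1.5625],.048);print('blk',(R.T@(w-[p[0],p[1],0])).round(4))
E
```

```text
[ 0.48575259  0.2129641  -0.31301588] [[-0.7 -1.5]
 [ 0.6 -1.7]
 [ 0.3  0.3]
 [ 0.   9.3]
 [-0.3 10.3]]
block [0.4667 0.154  0.008 ] button [0.4907 0.2282 0.072 ] jawtip [0.4759 0.1825 0.05  ]
[0.0176 0.0131 0.103 ]
[-0.0217  0.0133  0.103 ]
[0.0183 0.0233 0.103 ]
[-0.0206  0.0235  0.103 ]
blk [ 0.0203 -0.1051  0.048 ]
blk [-0.0214 -0.1054  0.048 ]
```

```bash
cat >> h.py <<'E'
P=np.array([.4857,.2125,-.313])
def g(x,y,z): return Ro.from_euler('z',P[2]).as_matrix()@[x,y,z]+[P[0],P[1],0]
def inclamp(w): return Ro.from_euler('z',P[2]).as_matrix().T@(np.array(w)-[P[0],P[1],0])
E
python3 -c "
from h import *
print(g(0,-.008,.13),delta(g(0,-.01,.096)))"
```

```text
[0.48323669 0.20488869 0.13      ] [-0.47643543 -1.14986489  5.0217125 ]
```

```bash
python3 -m inch '[[-0.24,-0.57,0.6,0,0,0,0],[-0.24,-0.57,0.6,0,0,0,0],[0,0,0.8,0,0,0,0],[0,0,0.8,0,0,0,0],[0,0,0,0,0,0,0],[0,0,0,0,0,0,0]]'
python3 - <<'E'
from h import *
s=env.get_state();print(s['position'],inclamp(s['position']),s['eef_rot'],delta(g(0,-.01,.096)))
c=env.camera('wrist');cv2.imwrite('pics/w3.png',cv2.resize(c['color'],None,fx=1.5625,fy=1.5625,interpolation=cv2.INTER_CUBIC))
E
```

```text
time_s: 5.8
position: [0.4872, 0.201, 0.1859]
eef_rot: [-3.125, 0.016, -1.898]
ft_force: [0.6, 0.6, 0.2]
grip_width: -0.0004
[0.48723572 0.20099735 0.1859496 ] [ 0.00500294 -0.01047091  0.1859496 ] [-3.12481552  0.01627564 -1.89811148] [0.02661826 0.16293493 2.24618719]
```

View pics/w3.png

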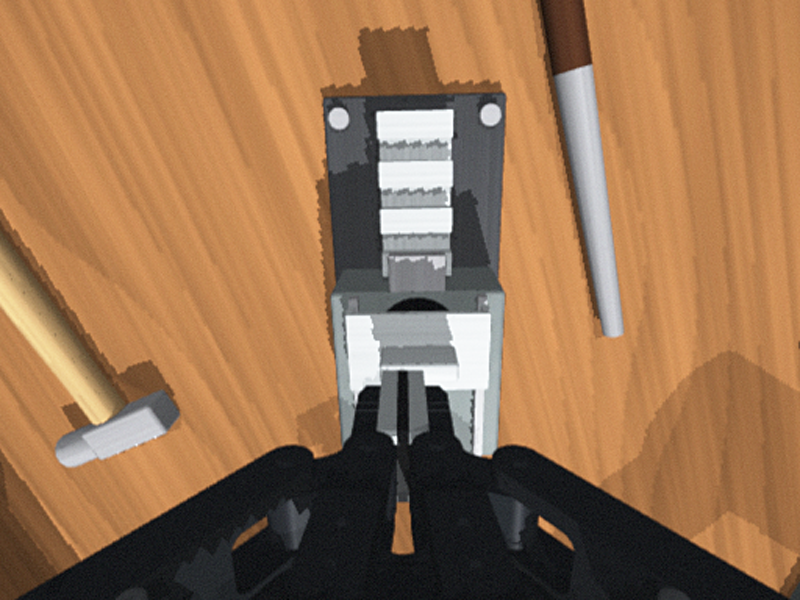

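```bash
python3 - <<'E'
from h import *
c=env.camera('wrist')
for r in env.pinpoint('wrist','catch_fin')[:2]: print(r['conf'],r['xy']*np.array(1.5625) if 1 else 0,inclamp(pix2w(c,r['xy'],.103)).round(4))
for r in env.pinpoint('wrist','block')[:2]: print(r['conf'],inclamp(pix2w(c,r['xy'],.008)).round(4))
for u,v,z in [(381,366,.103),(457,366,.103),(381,376,.103),(457,377,.103),(377,111,.048),(453,111,.048),(323,96,.008),(505,95,.008),(417,298,.072)]:
    print(inclamp(pix2w(c,[u/1.5625,v/1.5625],z)).round(4))
s=env.get_state();print('tip pix',np.array(w2pix(c,s['position']))*1.5625, c['t'], -np.array(c['R']).T@c['t'])
E
```

```text
0.96 [421.71875 367.5    ] [-0.0036  0.0184  0.103 ]
0.77 [-0.0011 -0.0595  0.008 ]
[0.0167 0.0175 0.103 ]
[-0.0211  0.0177  0.103 ]
[0.0169 0.0231 0.103 ]
[-0.0212  0.0239  0.103 ]
[ 0.0184 -0.1033  0.048 ]
[-0.0214 -0.1027  0.048 ]
[ 0.053  -0.1136  0.008 ]
[-0.0554 -0.1124  0.008 ]
[-0.0017 -0.0075  0.072 ]
tip pix [400.27763659 413.72015647] [ 0.39882463 -0.35249     0.20975611] [0.45797974 0.12326526 0.31995023]
```

```bash
cat >> h.py <<'E'
def turn(yaw):
    R=Ro.from_euler('xyz',env.get_state()['eef_rot']);T=Ro.from_euler('xyz',[np.pi,0,yaw]);return ((R.inv()*T).as_rotvec()/0.1).round(2)
E
python3 -c "
from h import *
print(turn(-1.884))"
python3 -m inch '[[0.05,0.1,0.6,-0.16,0.16,-0.15,0],[0.05,0.1,0.6,0,0,0,0],[0,0,0.6,0,0,0,0],[0,0,0.4,0,0,0,0],[0,0,0,0,0,0,0]]'
python3 -c "
from h import *
s=env.get_state();print(inclamp(s['position']),turn(-1.884),delta(g(-.001,-.012,.096)))"
```

```text
[-0.19  0.21 -0.14]
time_s: 6.42
position: [0.4857, 0.2068, 0.1093]
eef_rot: [-3.123, 0.026, -1.879]
ft_force: [0.4, -0.1, -0.4]
grip_width: -0.0002
[ 0.00176029 -0.00538492  0.10927244] [-0.18  0.26  0.05] [0.17343609 0.07591681 0.32613902]
```

```bash
python3 -m inch '[[0.2,0.1,0.15,-0.25,0.35,0,0],[0.1,0,0.15,-0.15,0.2,0,0],[0,0,0,0,0,0,0]]'
python3 -c "
from h import *
s=env.get_state();print(inclamp(s['position']),turn(-1.884),delta(g(-.001,-.012,.096)))
c=env.camera('wrist');cv2.imwrite('pics/w4.png',c['color']);c=env.camera('scene');cv2.imwrite('pics/s4.png',cv2.resize(c['color'][110:230,290:450],None,fx=4,fy=4))"
```

```text
time_s: 6.67
position: [0.4805, 0.1985, 0.1018]
eef_rot: [3.124, -0.025, -1.876]
ft_force: [1.4, -0.8, 0.6]
grip_width: -0.0003
[-0.0006362  -0.01490155  0.10180955] [ 0.17 -0.25  0.08] [-0.07619027  0.00602572  0.1435187 ]
```

View pics/w4.png

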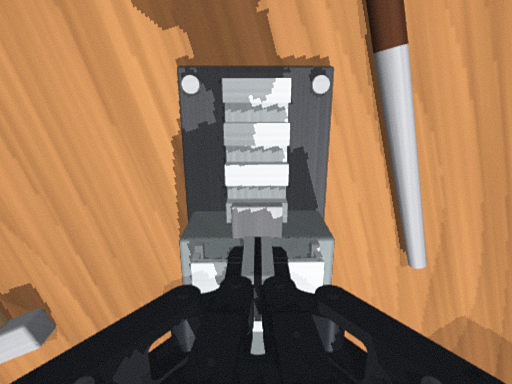

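View pics/s4.png

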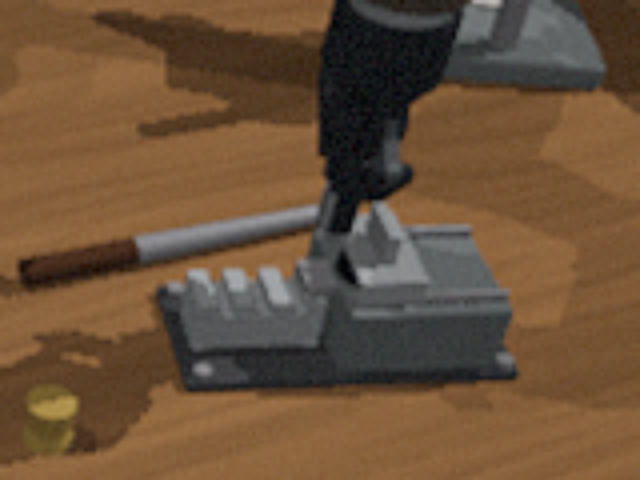

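```bash
python3 -m inch '[[-0.1,0,0.15,0.1,-0.13,0,0],[-0.2,0,0.1,0,0,0,0],[-0.2,0,0,0,0,0,0],[-0.2,0,0,0,0,0,0],[-0.2,0,0,0,0,0,0],[-0.2,0,0,0,0,0,0],[-0.2,0,0,0,0,0,0]]'
python3 -c "
from h import *
s=env.get_state();print(inclamp(s['position']),turn(-1.884),delta(g(-.001,.045,.096)),s['ft_force'])
c=env.camera('wrist');cv2.imwrite('pics/w5.png',c['color'])
for r in env.pinpoint('wrist','catch_fin')[:2]: print(r['conf'],inclamp(pix2w(c,r['xy'],.103)).round(4))"
```

```text
time_s: 7.35
position: [0.498, 0.2505, 0.0954]
eef_rot: [3.138, -0.009, -1.877]
ft_force: [-0.1, -3.0, 0.8]
grip_width: 0.0003
[3.36734454e-05 3.99537731e-02 9.54212552e-02] [ 0.03 -0.09  0.07] [-0.1261752   0.0250916  -0.01557644] [-0.08161691 -2.98038508  0.83233246]
0.17 [-0.0002 -0.0501  0.103 ]
```

View pics/w5.png

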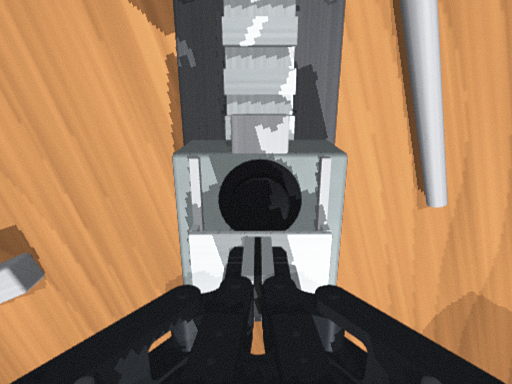

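```bash
python3 -m inch '[[-0.15,0,0,0,0,0,0],[-0.15,0,0,0,0,0,0],[-0.1,0,0,0,0,0,0]]'; python3 -m inch '[[-0.08,0,0,0,0,0,0],[-0.06,0,0,0,0,0,0]]';python3 -c "
from h import *
s=env.get_state();print(inclamp(s['position']))"
```

```text
time_s: 7.7
position: [0.5033, 0.2676, 0.0954]
eef_rot: [3.138, -0.008, -1.877]
ft_force: [0.3, -3.1, 0.9]
grip_width: -0.0003
time_s: 7.87
position: [0.5036, 0.2688, 0.0954]
eef_rot: [3.135, -0.021, -1.876]
ft_force: [0.3, -10.1, 4.0]
grip_width: -0.0002
[-0.0003448   0.05903771  0.09541354]
```

```bash
python3 -m inch '[[0.4,0,-0.1,0,0,0,0],[0.4,0,-0.05,0,0,0,0],[0.25,0,0,0,0,0,0],[0,0,0,0,0,0,0]]';python3 -c "
from h import *
s=env.get_state();print(inclamp(s['position']),turn(-1.884),s['ft_force'])
for n in ['wrist','scene','top']:
  c=env.camera(n);cv2.imwrite('pics/%s6.png'%n,c['color'])
  for k,z in [('catch_fin',.103),('button_top',.072)]:
   for r in env.pinpoint(n,k)[:2]: print(n,k,r['conf'],r['xy'],inclamp(pix2w(c,r['xy'],z)).round(4))"
```

```text
time_s: 8.2
position: [0.4921, 0.2292, 0.1029]
eef_rot: [3.138, -0.016, -1.875]
ft_force: [-0.2, -0.4, 0.7]
grip_width: 0.0003
[0.00092605 0.0178294  0.10288592] [ 0.03 -0.16  0.09] [-0.16018831 -0.36236914  0.68813528]
wrist catch_fin 0.6 [261.2, 351.4] [-0.0017  0.0745  0.103 ]
wrist button_top 0.77 [263.8, 236.0] [-0.0031  0.0196  0.072 ]
scene catch_fin 0.91 [405.5, 163.4] [-0.0051  0.0759  0.103 ]
scene catch_fin 0.33 [384.9, 169.9] [0.0214 0.011  0.103 ]
scene button_top 0.48 [380.6, 172.8] [-0.006   0.0145  0.072 ]
top catch_fin 0.51 [142.8, 189.0] [-0.0031  0.0141  0.103 ]
top button_top 0.53 [145.8, 188.8] [0.0005 0.0156 0.072 ]
```

View pics/wrist6.png

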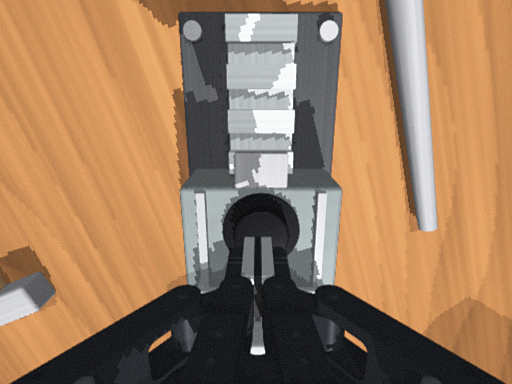

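```bash
python3 -c "
import cv2
c=cv2.imread('pics/scene6.png');cv2.imwrite('pics/s6.png',cv2.resize(c[110:230,290:450],None,fx=5,fy=5,interpolation=cv2.INTER_CUBIC))"
```

```text
(no output)
```

View pics/s6.png

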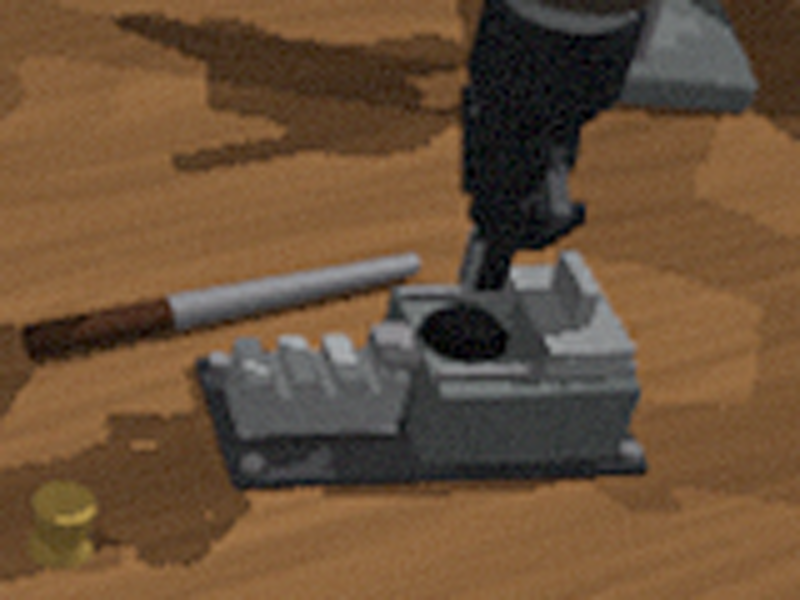

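```bash
python3 -m inch '[[0.05,0.02,0.25,0,-0.08,0,0],[0,0,0.2,0,0,0,0],[0,0,0.15,0,0,0,0],[0,0,0.1,0,0,0,0],[0,0,0.1,0,0,0,0],[0,0,0.08,0,0,0,0]]';python3 -c "
from h import *
s=env.get_state();print(inclamp(s['position']),turn(-1.884),s['ft_force'])"
```

```text
time_s: 9.15
position: [0.4928, 0.2305, 0.0698]
eef_rot: [3.141, -0.009, -1.87]
ft_force: [-12.0, -0.9, 34.1]
grip_width: -0.0001
[0.00122217 0.01934143 0.06978283] [ 0.   -0.09  0.14] [-11.963463    -0.92924179  34.14907075]
```

```bash
python3 -m inch '[[0,0,-0.5,0,-0.08,0,0],[0,0,-0.8,0,0,0,0.3],[0.3,0,-0.8,0,0,0,1],[0.85,0,0,0,0,0,1],[0.85,0,0,0,0,0,1],[0,0,0,0,0,0,1]]';python3 -c "
from h import *
s=env.get_state();print(inclamp(s['position']),turn(-1.884),s['ft_force'])
for n in ['wrist','scene']:
  c=env.camera(n);cv2.imwrite('pics/%s7.png'%n,c['color'])
  for k,z in [('catch_fin',.103),('button_top',.062),('jaw',.0495),('block',.008)]:
   for r in env.pinpoint(n,k)[:2]: print(n,k,r['conf'],r['xy'],inclamp(pix2w(c,r['xy'],z)).round(4))
cv2.imwrite('pics/s7.png',cv2.resize(c['color'][110:230,290:450],None,fx=5,fy=5,interpolation=cv2.INTER_CUBIC))"
```

```text
time_s: 9.65
position: [0.4701, 0.1545, 0.1571]
eef_rot: [-3.141, -0.003, -1.864]
ft_force: [-0.9, 0.3, -0.6]
grip_width: 0.0606
[ 0.00297393 -0.06000226  0.15705359] [-0.01 -0.03  0.2 ] [-0.85652173  0.27774991 -0.62858008]
wrist catch_fin 0.19 [0.7, 236.9] [ 0.1766 -0.0422  0.103 ]
wrist jaw 0.53 [262.9, 249.7] [-0.0029 -0.0067  0.0495]
wrist block 0.83 [260.0, 181.8] [ 0.0004 -0.0567  0.008 ]
scene catch_fin 0.59 [405.8, 165.0] [0.0021 0.0742 0.103 ]
scene jaw 0.4 [241.6, 194.0] [ 0.0416 -0.3717  0.0495]
scene block 0.7 [351.6, 193.7] [ 0.0055 -0.0584  0.008 ]
scene block 0.32 [240.5, 193.7] [-0.0078 -0.375   0.008 ]
```

View pics/wrist7.png

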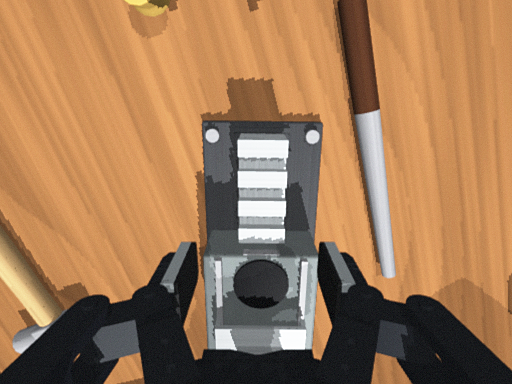

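View pics/s7.png

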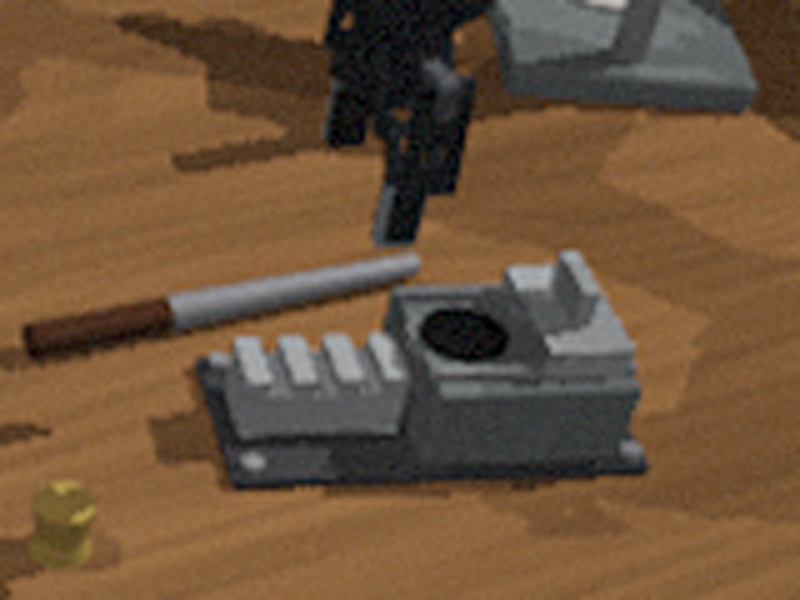

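```bash
python3 -c "
from h import *
c=env.camera('wrist')
pp=[inclamp(pix2w(c,q,.048)) for q in [(237,139),(289,139),(238,241),(284,241)]]
print(np.round(pp,4),np.mean(pp,0)); s=env.get_state();print(s['grip_width'],inclamp(s['position']))
print(delta(g(-.001,-.060,.026)),turn(-1.884))"
```

```text
[[ 0.0208 -0.099   0.048 ]
 [-0.02   -0.0999  0.048 ]
 [ 0.0197 -0.0101  0.048 ]
 [-0.0205 -0.011   0.048 ]] [-2.69277446e-05 -5.50187492e-02  4.80000000e-02]
0.0852769663629302 [ 0.0037238  -0.05576021  0.15612905]
[0.0925018  0.12536372 3.25336583] [-0.02 -0.03  0.23]
```

```bash
python3 -m inch '[[0.05,0.08,0.6,0,0,0.2,1],[0,0,0.7,0,0,0,1],[0,0,0.7,0,0,0,1],[0,0,0.5,0,0,0,1],[0,0,0,0,0,0,1]]';python3 -c "
from h import *
c=env.camera('wrist');cv2.imwrite('pics/w8.png',c['color'])
s=env.get_state();print(inclamp(s['position']),s['ft_force']);print(delta(g(-.0,-.058,.026)),turn(-1.884))"
```

```text
time_s: 10.62
position: [0.4716, 0.1598, 0.0551]
eef_rot: [-3.134, 0.003, -1.88]
ft_force: [0.4, 0.0, -0.4]
grip_width: 0.0852
[ 0.00345673 -0.05377469  0.05667763] [-0.01964497  0.09745933 -0.4362927 ]
[0.10906582 0.09394583 0.76557386] [-0.09  0.05  0.05]
```

View pics/w8.png

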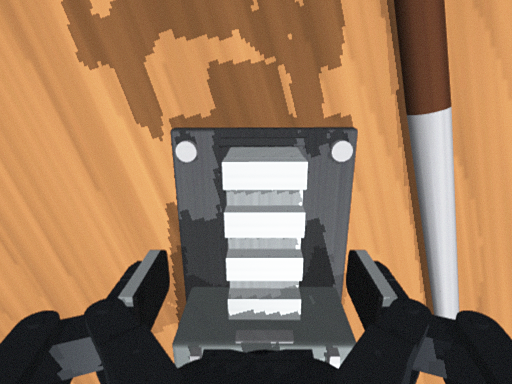

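```bash
python3 -m inch '[[0.12,0.1,0.3,0,0,0,1],[0.05,0.02,0.3,0,0,0,1],[0,0,0.15,0,0,0,1],[0,0,0,0,0,0,1]]';python3 -c "
from h import *
c=env.camera('scene');cv2.imwrite('pics/s8.png',cv2.resize(c['color'][110:230,290:450],None,fx=5,fy=5,interpolation=cv2.INTER_CUBIC))
s=env.get_state();print(inclamp(s['position']),s['ft_force']);print(delta(g(-.0,-.058,.026)),turn(-1.884))"
```

```text
time_s: 11.0
position: [0.4699, 0.1581, 0.0303]
eef_rot: [-3.126, 0.011, -1.877]
ft_force: [-0.1, -0.2, 0.4]
grip_width: 0.0852
[ 0.00211878 -0.05616297  0.03092864] [ 0.43445414  0.16185564 -0.03915901]
[0.04705358 0.05532446 0.12174672] [-0.16  0.13  0.08]
```

View pics/s8.png

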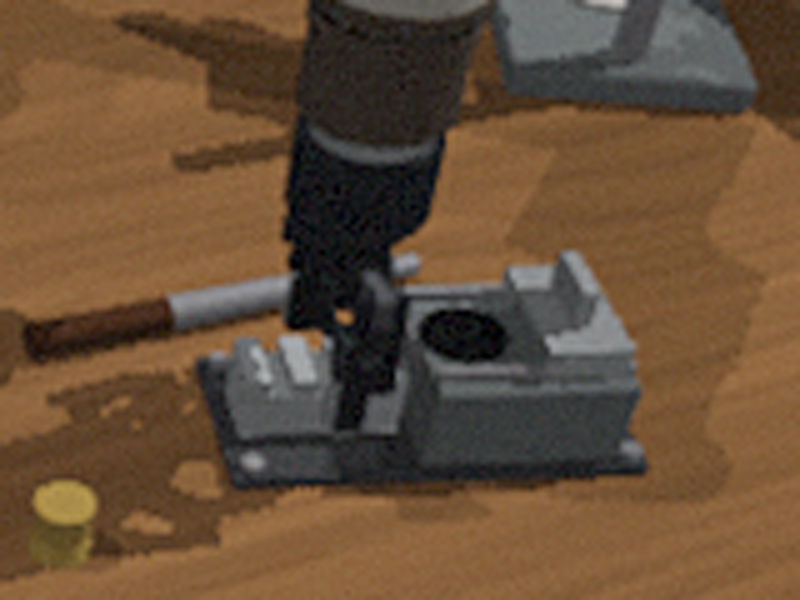

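```bash
python3 -c "
from h import *
c=env.camera('scene')
f=lambda *a:((np.array(w2pix(c,g(*a)))-[290,110])*5).round()
for a in [(.045,-.056,.03),(.02,-.062,.03),(.02,-.107,.008),(.02,-.107,.048),(.02,-.017,.048),(.055,-.1175,.008),(.055,.1175,.008)]: print(a,f(*a))"
```

```text
(0.045, -0.056, 0.03) [336. 435.]
(0.02, -0.062, 0.03) [314. 406.]
(0.02, -0.107, 0.008) [229. 438.]
(0.02, -0.107, 0.048) [239. 383.]
(0.02, -0.017, 0.048) [401. 379.]
(0.055, -0.1175, 0.008) [223. 480.]
(0.055, 0.1175, 0.008) [642. 468.]
```

```bash
python3 -c "
from h import *
c=env.camera('wrist');cv2.imwrite('pics/w9.png',cv2.resize(c['color'],None,fx=1.5625,fy=1.5625))
s=env.get_state()
R=Ro.from_euler('xyz',s['eef_rot']).as_matrix()
for d in [-.011,-.02,0]: print((np.array(w2pix(c,s['position']+R@[0,0,d]))*1.5625).round())
for q in [(0,-.062,.038),(0,-.055,.038)]:print((np.array(w2pix(c,g(*q)))*1.5625).round())
c=env.camera('scene');cv2.imwrite('pics/s9.png',cv2.resize(c['color'][150:220,320:420],None,fx=8,fy=8,interpolation=cv2.INTER_CUBIC))
"
```

```text
[402. 425.]
[402. 444.]
[402. 406.]
[409. 401.]
[409. 421.]
```

View pics/w9.png

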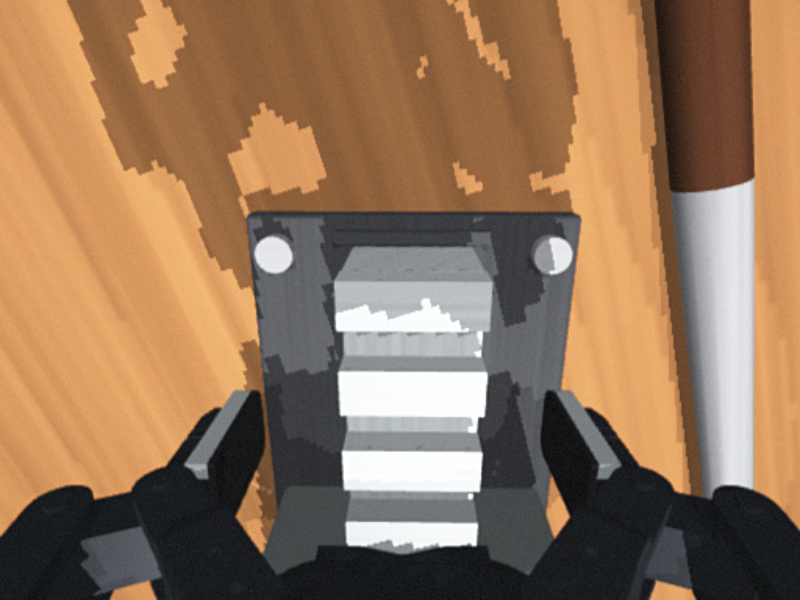

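View pics/s9.png

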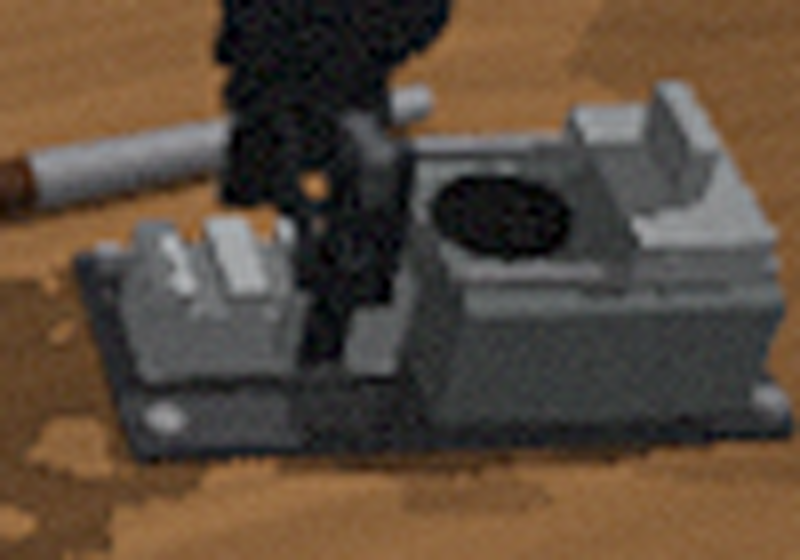

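```bash
python3 -m inch '[[0.08,0.04,0.1,-0.08,0.06,0,1],[0.02,0,0.06,0,0,0,1],[0,0,0,0,0,0,0],[0,0,0,0,0,0,0],[0,0,0,0,0,0,0],[0,0,0,0,0,0,0],[0,0,0,0,0,0,0],[0,0,0,0,0,0,0]]' 60;python3 -c "
from h import *
s=env.get_state();print(inclamp(s['position']),s['ft_force'],turn(-1.884))
for n in ['scene']:
  c=env.camera(n);cv2.imwrite('pics/s10.png',cv2.resize(c['color'][150:220,320:420],None,fx=8,fy=8,interpolation=cv2.INTER_CUBIC))"
```

```text
time_s: 11.87
position: [0.4686, 0.1556, 0.0264]
eef_rot: [-3.132, 0.009, -1.876]
ft_force: [0.5, -0.5, -1.1]
grip_width: 0.0387
[ 0.00119562 -0.05937739  0.0264018 ] [ 0.46955025 -0.4913033  -1.07029639] [-0.1   0.09  0.08]
```

View pics/s10.png

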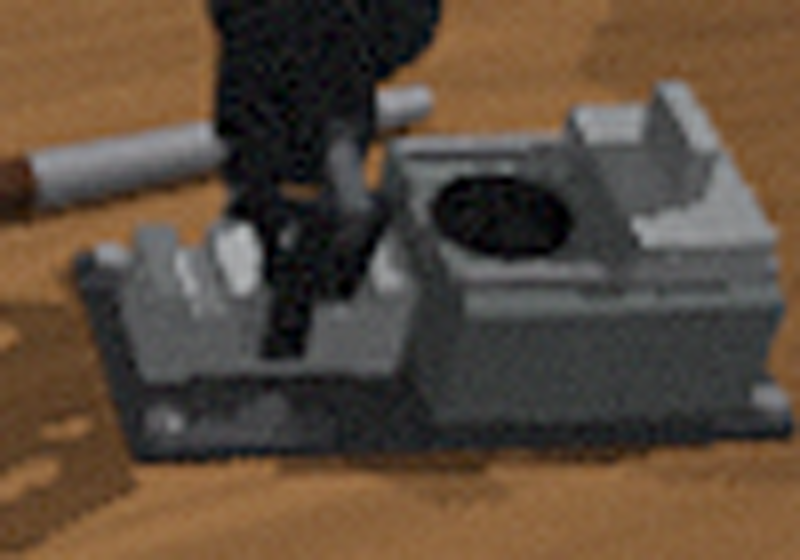

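```bash
python3 -m inch '[[0,0,-0.3,0,0,0,0],[0,0,-0.5,0,0,0,0],[0,0,-0.8,0,0,0,0],[0,0,-0.9,0,0,0,0],[0,0,-0.9,0,0,0,0],[0,0,-0.5,0,0,0,0],[0,0,0,0,0,0,0]]';python3 -c "
from h import *
s=env.get_state();print(inclamp(s['position']),s['ft_force'],s['grip_width'])
for n in ['scene','wrist']:
  c=env.camera(n);cv2.imwrite('pics/%s11.png'%n,c['color'])"
```

```text
time_s: 12.5
position: [0.461, 0.1512, 0.1807]
eef_rot: [3.136, -0.007, -1.881]
ft_force: [1.6, 0.7, -3.7]
grip_width: 0.0387
[-0.00465772 -0.06596634  0.1806633 ] [ 1.6074207   0.66014248 -3.66796522] 0.038731985444397925
```

View pics/scene11.png

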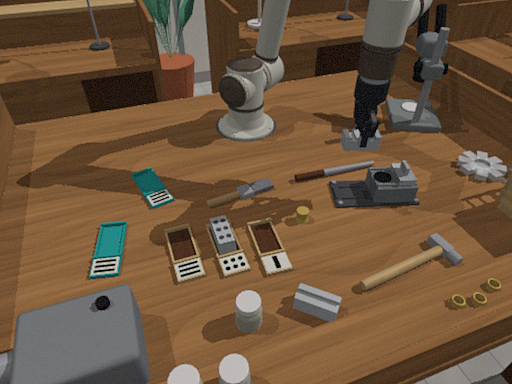

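View pics/wrist11.png

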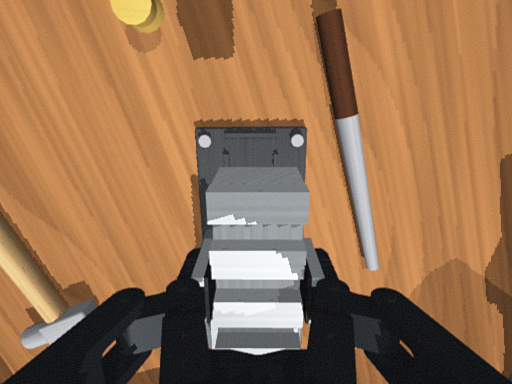

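```bash
python3 -m inch '[[0.4,-0.15,0,0,0,0,0],[0.8,-0.31,0,0,0,0,0],[0.88,-0.34,0,0,0,0,0],[0.88,-0.34,0,0,0,0,0],[0.88,-0.34,0,0,0,0,0],[0.88,-0.34,0,0,0,0,0],[0.88,-0.34,0,0,0,0,0],[0.88,-0.34,0,0,0,0,0],[0.88,-0.34,0,0,0,0,0],[0.88,-0.34,0,0,0,0,0],[0.88,-0.34,0,0,0,0,0],[0.88,-0.34,0,0,0,0,0],[0.88,-0.34,0,0,0,0,0],[0.3,-0.1,0,0,0,0,0],[0,0,0,0,0,1,0],[0,0,0,0,0,1,0],[0,0,0,0,0,1,0],[0,0,0,0,0,1,0],[0,0,0,0,0,1,0],[0,0,0,0,0,1,0]]';python3 -c "
from h import *
print(env.get_state()['qpos'],delta([.49,-.341,.18]),turn(np.pi))"
```

```text
time_s: 14.27
position: [0.4516, -0.3447, 0.1113]
eef_rot: [3.052, -0.09, -2.515]
ft_force: [-0.1, 0.6, -3.5]
grip_width: 0.0389
[-0.35405296  0.4635781  -0.23322631  0.02872955 -0.9986179  -0.61171275] [-0.67502708 -0.32652561 -1.8210522 ] [ 0.59 -1.15  6.21]
```

```bash
python3 -m inch '[[0,0,-0.5,0.2,-0.4,0.8,0],[0,0,-0.4,0.2,-0.3,0.8,0],[0,0,-0.3,0.1,-0.2,0.8,0],[0,0,0,0,0,0.8,0],[0,0,0,0,0,0.8,0],[0,0,0,0,0,0.8,0],[0,0,0,0,0,0,0]]';python3 -c "
from h import *
print(env.get_state()['qpos'],env.get_state()['qd'],delta([.49,-.341,.18]),turn(np.pi))"
```

```text
time_s: 14.85
position: [0.4445, -0.3378, 0.1351]
eef_rot: [3.09, -0.053, -3.032]
ft_force: [0.2, 0.7, -4.3]
grip_width: 0.0392
[-0.37089353  0.40387501 -0.23900391 -0.02491531 -0.99880535 -1.07736592] [ 0.00293339  0.03429702 -0.03840622 -0.01120011  0.01675726  0.05714954] [-1.0597719  -0.14386931 -1.18975417] [ 0.48 -0.56  1.08]
```

```bash
python3 -m inch '[[-0.3,0,-0.3,0.2,-0.2,0.4,0],[-0.3,0,-0.2,0.15,-0.2,0.4,0],[-0.3,-0.1,-0.2,0.1,-0.15,0.2,0],[-0.1,0,0,0,0,0,0],[0,0,0,0,0,0,0]]';python3 -c "
from h import *
print(delta([.49,-.341,.18]),turn(np.pi))
for n in ['scene','wrist']:
  c=env.camera(n);cv2.imwrite('pics/%s12.png'%n,c['color'])"
```

```text
time_s: 15.27
position: [0.4799, -0.3358, 0.1478]
eef_rot: [3.126, -0.023, -3.13]
ft_force: [-1.1, 0.3, -4.9]
grip_width: 0.0391
[-0.23122079 -0.12082843 -0.81343748] [ 0.15 -0.23  0.11]
```

View pics/wrist12.png

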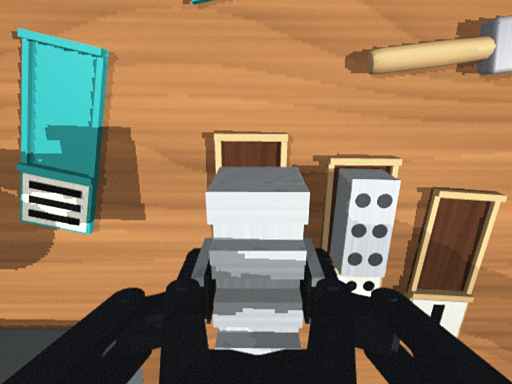

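View pics/scene12.png

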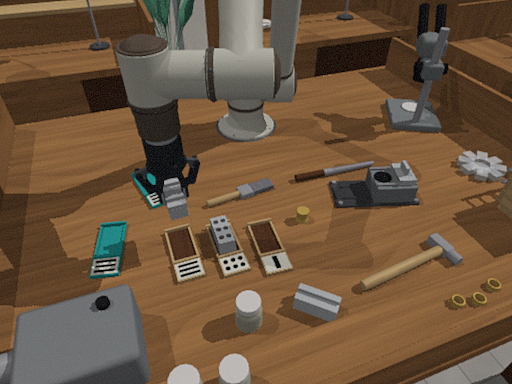

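```bash
python3 -m inch '[[-0.2,-0.08,0.3,0.1,-0.15,0.08,0],[-0.05,-0.03,0.3,0,0,0,0],[0,0,0.3,0,0,0,0],[0,0,0,0,0,0,0]]';python3 -c "
from h import *
print(delta([.49,-.341,.08]),turn(np.pi))
c=env.camera('wrist');cv2.imwrite('pics/w13.png',cv2.resize(c['color'],None,fx=1.5625,fy=1.5625))"
```

```text
time_s: 15.7
position: [0.4857, -0.3392, 0.107]
eef_rot: [3.133, -0.015, -3.138]
ft_force: [-0.8, -0.3, -5.5]
grip_width: 0.0391
[-0.11847153 -0.05054754  0.67378195] [ 0.09 -0.15  0.04]
```

View pics/w13.png

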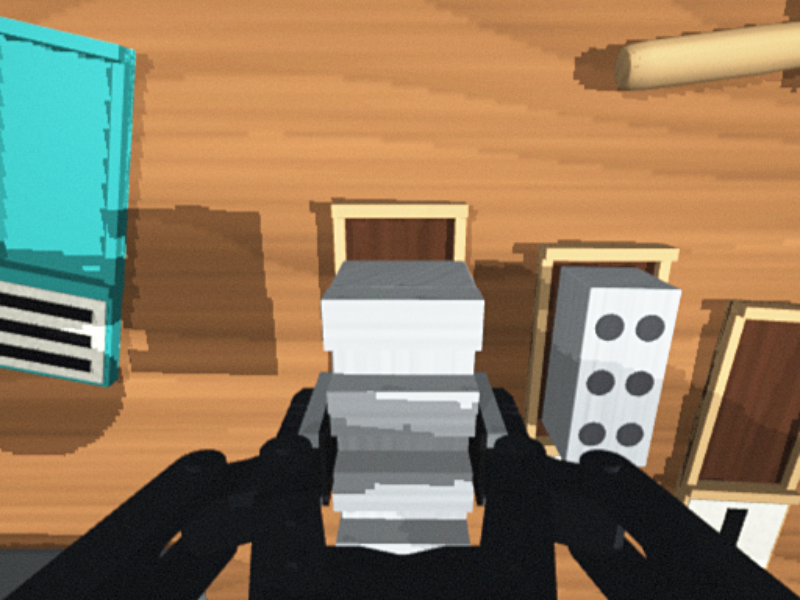

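```bash
python3 -c "
from h import *
c=env.camera('wrist');s=env.get_state()
zb=s['position'][2]-.0184
f=lambda u,v,z: pix2w(c,[u/1.5625,v/1.5625],z).round(4)
print('bay',f(332,205,.014),f(468,204,.014))
print('blk bottom',f(345,262,zb),f(467,262,zb),'top',f(323,299,zb+.04),f(483,299,zb+.04),zb,s['position'])"
```

```text
bay [ 0.4341 -0.3725  0.014 ] [ 0.4334 -0.3084  0.014 ]
blk bottom [ 0.4434 -0.3584  0.0912] [ 0.4433 -0.3188  0.0912] top [ 0.4434 -0.3596  0.1312] [ 0.4433 -0.3202  0.1312] 0.09115143767513179 [ 0.48724962 -0.34016607  0.10955144]
```

```bash
python3 -m inch '[[-0.08,-0.02,0.4,0.08,-0.12,0.04,0],[0,0,0.5,0,0,0,0],[0,0,0.4,0,0,0,0],[0,0,0.3,0,0,0,0],[0,0,0.1,0,0,0,0],[0,0,0,0,0,0,0]]';python3 -c "
from h import *
print(delta([.4905,-.3412,.0224]),turn(np.pi))
c=env.camera('wrist');cv2.imwrite('pics/w14.png',c['color'])
print(env.get_state()['position'],delta([.4905,-.3412,.0224]),turn(np.pi))"
```

```text
time_s: 16.3
position: [0.4938, -0.3439, 0.0451]
eef_rot: [-3.134, 0.01, -3.138]
ft_force: [0.1, -0.4, -4.4]
grip_width: 0.0388
[0.08880771 0.07134471 0.5658055 ] [-0.08  0.1   0.03]
[ 0.49408002 -0.34395978  0.04556472] [0.09560796 0.07409615 0.57750934] [-0.08  0.11  0.03]
```

View pics/w14.png

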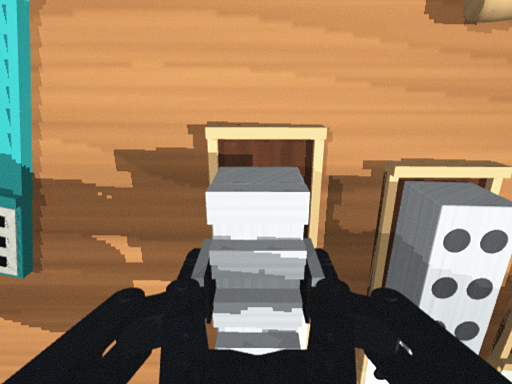

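```bash
python3 -m inch '[[0.08,0.06,0.15,-0.04,0.05,0,0],[0,0,0.12,0,0,0,0],[0,0,0.1,0,0,0,0],[0,0,0,0,0,0,0]]';python3 -c "
from h import *
c=env.camera('wrist');cv2.imwrite('pics/w15.png',cv2.resize(c['color'],None,fx=1.5625,fy=1.5625))
print(env.get_state()['position'],delta([.4905,-.3412,.0224]),turn(np.pi))"
```

```text
time_s: 16.68
position: [0.4929, -0.3425, 0.0332]
eef_rot: [-3.135, 0.012, -3.137]
ft_force: [-0.2, 0.3, -3.9]
grip_width: 0.0391
[ 0.49323359 -0.34264574  0.03364832] [0.07164391 0.03848427 0.28007285] [-0.07  0.12  0.04]
```

View pics/w15.png

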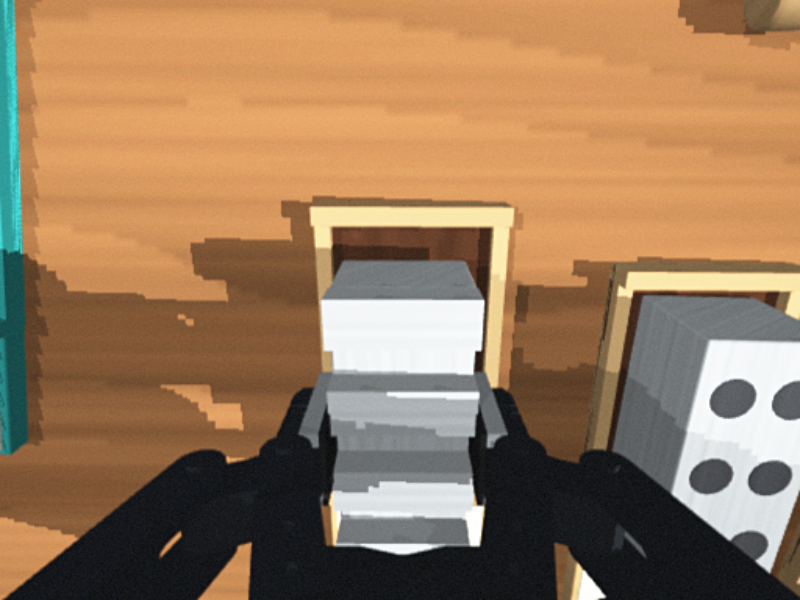

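```bash
python3 -m inch '[[0.06,0.05,0.07,-0.03,0.06,0,0],[0.02,0.02,0.06,0,0,0,0],[0,0,0.06,0,0,0,0],[0,0,0.05,0,0,0,0],[0,0,0.04,0,0,0,0]]';python3 -c "
from h import *
print(delta([.4905,-.3405,.0224]),turn(np.pi))"
```

```text
time_s: 17.15
position: [0.4907, -0.34, 0.0227]
eef_rot: [-3.136, 0.008, -3.137]
ft_force: [0.1, -0.8, -3.5]
grip_width: 0.0391
[ 0.00591885 -0.01269517  0.00697221] [-0.05  0.08  0.05]
```

```bash
python3 -m inch '[[0,0,0.03,0,0.02,0,0],[0,0,0.03,0,0,0,0]]'; python3 -m inch '[[0,0,0.03,0,0,0,0],[0,0,0,0,0,0,0]]'
```

```text
time_s: 17.32
position: [0.4907, -0.34, 0.0224]
eef_rot: [-3.136, 0.005, -3.136]
ft_force: [-3.7, 3.1, 5.6]
grip_width: 0.039
time_s: 17.48
position: [0.4909, -0.3401, 0.0228]
eef_rot: [-3.135, 0.006, -3.135]
ft_force: [0.0, 0.2, -4.1]
grip_width: 0.0389
```

```bash
python3 -m inch '[[0,0,0.03,0,0,0,0],[0,0,0,0,0,0,0.5],[0,0,0,0,0,0,0.55],[0,0,0,0,0,0,0.65],[0,0,0,0,0,0,0.7],[0,0,0,0,0,0,0.7]]'; python3 -c "
from h import *
c=env.camera('wrist');cv2.imwrite('pics/w16.png',c['color'])"
```

```text
time_s: 17.98
position: [0.494, -0.3417, 0.0234]
eef_rot: [-3.132, 0.012, -3.134]
ft_force: [1.3, -0.6, -0.8]
grip_width: 0.06
```

View pics/w16.png

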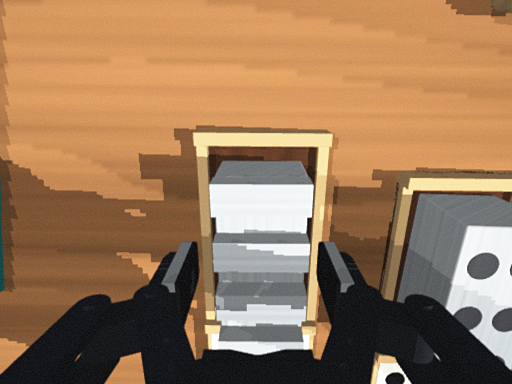

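Released, and the block sits centred in the bay. Lifting straight up now.

```bash
python3 -m inch '[[0,0,-0.3,0,0,0,0.7],[0,0,-0.5,0,0,0,0.7],[0,0,-0.8,0,0,0,0.7],[0,0,-0.8,0,0,0,0.8],[0,0,-0.8,0,0,0,1],[0.5,0,-0.8,0,0,0,1],[0.5,0,-0.8,0,0,0,1],[0,0,0,0,0,0,1]]'; python3 -c "
from h import *
for n in ['wrist','scene','top']:
  c=env.camera(n);cv2.imwrite('pics/%s17.png'%n,c['color'])
  for k,z in [('block',.004),('bay_bars',0),('catch_fin',.103)]:
   for r in env.pinpoint(n,k)[:2]: w=pix2w(c,r['xy'],z);print(n,k,round(r['conf'],2),r['xy'],(inclamp(w) if k[0]=='c' else w).round(4))
c=cv2.imread('pics/scene17.png');cv2.imwrite('pics/s17.png',np.vstack([cv2.resize(c[150:215,320:460],None,fx=4,fy=4),cv2.resize(c[215:290,140:280],None,fx=4,fy=4)]))"
```

```text
time_s: 18.7
position: [0.4503, -0.3405, 0.2272]
eef_rot: [-3.13, 0.008, -3.132]
ft_force: [1.1, -0.6, 0.9]
grip_width: 0.0855
wrist block 0.93 [258.5, 192.7] [ 0.4924 -0.3419  0.004 ]
scene block 0.6 [182.2, 248.7] [ 0.5039 -0.3405  0.004 ]
scene bay_bars 0.78 [182.2, 248.5] [ 0.4997 -0.3401  0.    ]
scene bay_bars 0.77 [112.0, 240.0] [ 0.4104 -0.4996  0.    ]
scene catch_fin 0.89 [404.3, 165.0] [0.002  0.0702 0.103 ]
top block 0.61 [321.2, 191.3] [ 0.4871 -0.3443  0.004 ]
top bay_bars 0.77 [369.7, 213.9] [ 0.4106 -0.5059  0.    ]
top bay_bars 0.65 [319.0, 190.4] [ 0.4906 -0.3376  0.    ]
top catch_fin 0.86 [124.5, 181.7] [0.0011 0.0762 0.103 ]
```

View pics/wrist17.png

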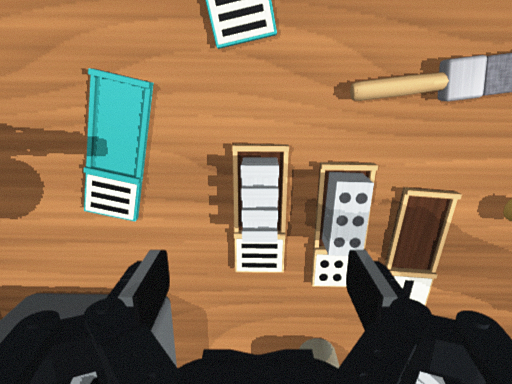

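View pics/s17.png

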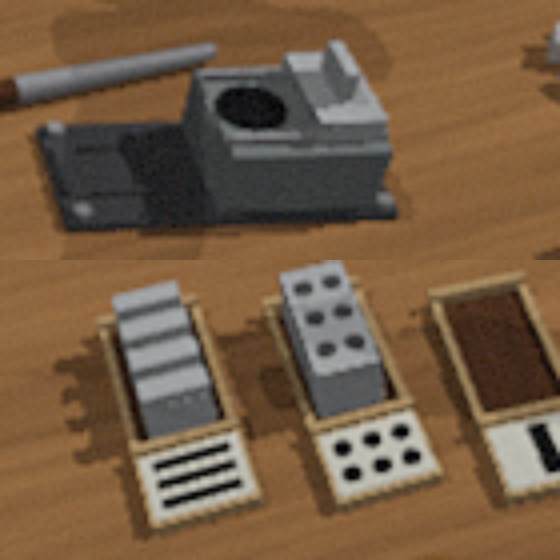

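```bash
python3 -c "
from h import *
c=env.camera('wrist')
f=lambda u,v,z: pix2w(c,[u,v],z).round(4)
print('bay',f(233,146,.014),f(289,146.5,.014),'label',f(235.5,272,.011),f(283,272,.011))
print('blk',f(242,157,.044),f(280,157,.044))
cv2.imwrite('pics/w18.png',cv2.resize(c['color'][135:285,215:305],None,fx=4,fy=4))"
```

```text
bay [ 0.4284 -0.367   0.014 ] [ 0.4284 -0.3054  0.014 ] label [ 0.5899 -0.3665  0.011 ] [ 0.5891 -0.3062  0.011 ]
blk [ 0.4344 -0.3556  0.044 ] [ 0.434 -0.317  0.044]
```

View pics/w18.png

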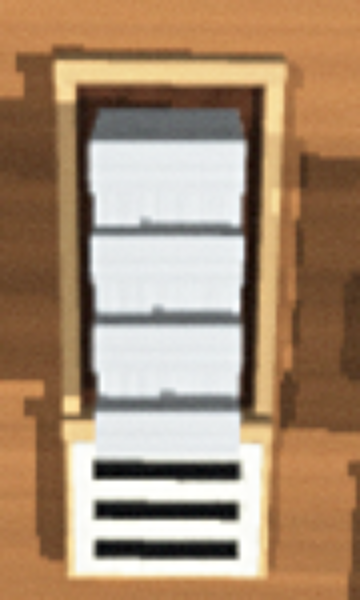

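```bash
python3 -c "
from h import *
c=env.camera('wrist')
f=lambda u,v,z: pix2w(c,[215+u/4,135+v/4],z).round(4)
print('blk bottom',f(98,108,.004),f(240,108,.004),'top',f(90,140,.044),f(245,140,.044),'far',f(95,457,.044),f(240,457,.044),'bay near inner',f(77,86,.014),f(263,86,.014),'outer',f(55,60,.014),f(287,60,.014),'label',f(70,577,.011),f(268,577,.011))"
```

```text
blk bottom [ 0.4488 -0.3607  0.004 ] [ 0.4483 -0.3198  0.004 ] top [ 0.4481 -0.3604  0.044 ] [ 0.4477 -0.3205  0.044 ] far [ 0.5395 -0.3599  0.044 ] [ 0.539  -0.3193  0.044 ] bay near inner [ 0.4403 -0.3659  0.014 ] [ 0.4398 -0.3141  0.014 ] outer [ 0.4331 -0.3719  0.014 ] [ 0.4324 -0.3077  0.014 ] label [ 0.6009 -0.3706  0.011 ] [ 0.6    -0.3071  0.011 ]
```

```bash
python3 -c "
from h import *
print(env.get_state()['time_s'],env.get_state()['ft_force'],env.close_job())"
```

```text
the job is handed in; nothing more can be done
19.4 [-0.92894302  0.42115731 -0.17764707] None
```

The block is in the three-bar wooden bay, with the catch left open and the button left down. I handed the job in at 19.4 s of the 53 s allowed; it gave no verdict.

- **Catch:** I pushed it with the closed fingertips until it met its end stop, about 10 N. In pictures afterwards the fin was about 52 to 58 mm along from where it started.
- **Button:** I pressed it down to its stop with 34 N. The pictures then showed the jaw drawn back clear of the block. The fingers were not brought near the jaw.
- **Block:** I gripped it at mid-length, carried it over and lowered it until it touched the floor of the bay, then let go. The last wrist picture shows it grooves up and flat, about 3 mm from the pocket's centre along the bay and 1 mm across, against 10 mm allowed. The gripper is well above everything and the wrist force is about zero.

**Disagreements:**
- The networks' single-picture positions for the block and bay differed by up to about 10 mm between cameras. I relied on the wrist picture and the tray's known size instead.
- The fast move to the bay dropped the tool about 7 cm and tilted it about 0.13 rad. I corrected both before lowering. The block hit nothing, and the last pictures show no bystander out of place, though I did not measure them.

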